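# Unlatch the board holder and hold its spring jaw open at the index

### The job

The soldered board is ready to come out of the spring-jaw board holder, and I need both hands for the board: swing the hold-down hasp up off its stud and right over until it lies back on its stop, then draw the spring jaw out by its bow handle until the jaw's pointer is level with the pointer of the index rider on the scale rail. The jaw springs shut if let go, so keep hold of the handle and finish while still holding the jaw still at the mark. Leave the board lying on its support fingers and the things around the holder where they are.

Things in the scene. Friction and masses are not known exactly. Their poses are not given: they have to be found in the camera images.
- holder: aluminium board holder, 220 x 297 x 95 mm high, fixed to the bench. Origin on the bench near its middle; x across it, y along its two guide rods, z up. Fixed jaw at y = +45 to +61 mm; spring jaw and carriage at y = -25 to -121 mm when closed, sliding to -y. Jaw tops 62 mm above the bench. Scale rail, 24 mm wide, top at z = 49 mm, along y at x = +112 mm.
- hasp (a joint): hinge of the hold-down hasp, a 0.1 kg dark steel bar 24 x 6 x 111 mm from the fixed jaw across the board, its end slot over a stud on the spring jaw (stud top 13 mm above the bar's underside). 0 = down, latched: the jaw moves only some 3 mm; grows as the free end swings up and over to +y; 1.57 upright; 2.1 back stop. Short of upright it falls shut, past it it falls on the stop.
- hasp_tab (a point): middle of the finger tab turned up at the hasp's free end: 24 mm wide (holder x), 8 mm thick, 24 mm above the bar. Latched, it is 82 mm above the bench, the tab's top 12 mm higher; both x sides are free above 62 mm; the bow handle is 46 mm away to -y. Pinched across its width from above it can turn between the fingers. Axes: the holder's when latched, turning with the hasp.
- hasp_hinge (a point): middle of the hasp's hinge pin, 67 mm above the bench; the pin lies along the holder's x axis (axes as the holder). The latched tab point lies 107 mm to -y of it and 15 mm above it.
- spring_jaw (a joint): travel of the spring jaw in metres: 0 = closed on the board, grows as it is drawn out to the holder's -y, hard stop at 0.068. A spring always pulls it shut: 5 N at 0, plus 1 N for every 10 mm; it does not stay by itself.
- bow_handle: black bow handle bolted across the top of the spring jaw's carriage: a round bar 10 mm thick and 84 mm long along the holder's x, on two legs. Origin at the middle of the bar, 90 mm above the bench and 44 mm above the carriage plate; axes as the holder (the jaw is drawn along -y). It can be pinched from above, one finger on each y side.
- jaw_pointer (a point): tip of the spring jaw's pointer, a dark steel tongue 14 mm wide with a point, reaching from the carriage's side to the edge of the scale rail, 50 mm above the bench; axes as the holder. Its point faces the rider's point when level.
- rider: index rider clamped on the scale rail: dark steel block 24 x 14 x 8 mm with a black thumb screw 12 mm across and a point towards the carriage. Origin under the block, 4 mm nearer the carriage than its middle, on the rail's top face (49 mm above the bench); axes as the holder. Level means that the jaw pointer's y in the rider's frame is 0. It stands 28 to 56 mm to -y of the closed jaw's pointer and does not move.
- board: the soldered circuit board, loose, 110 (holder's x) x 70 (y) x 2 mm with parts up to 12 mm tall, clamped between the jaws and lying on two fixed support fingers 48 mm above the bench, so it stays there when the jaw is drawn away. Origin at the middle of its underside.
- spray_can: bystander: spray can 58 mm across, 155 mm tall, standing near the fixed-jaw end of the holder. Origin under its middle.
- flux_bottle: bystander: white dropper bottle 34 mm across, 105 mm tall, standing. Origin under its middle.
- solder_reel: bystander: grey reel of solder 58 mm across, 46 mm tall, standing on its flange beyond the scale rail. Origin under its middle.
- screwdriver: bystander: screwdriver 170 mm long, lying beyond the scale rail. Origin under its middle.

How it is judged:
By the outcome, as a careful person would: the job done as asked, in the order asked, and still so for the second after the job is handed in, while the arm keeps its last pose, push and grip.
It also fails if it takes over 54 s, if anything falls off the work surface, if the arm or the gripper's body presses on something with over 40 N, if the wrist force passes 120 N, or if a joint passes its speed limit or range.

### The arm

A 6-joint arm with a two-finger parallel gripper is mounted at the origin on the work surface. World frame = base frame: x ahead of the robot, y to its left, z up, the work surface at z = 0. Lengths are in m, angles in degrees, forces in N, time in s.
With the tool pointing down it reaches from about 0.325 to 1 m from the base axis. Payload 5.1 kg.
Tool frame: the origin (TCP) lies midway between the tips of the shut fingers; the grasp point (between the pads) lies 19 mm behind it (r.hold_point_z is the distance from the TCP to the grasp point, in m); z points along the fingers, y is the line along which they close (so a half turn about z gives the same grasp; the last joint's range is limited). The gripper opens to 85 mm and grips with 20 to 120 N. Pads are 22 mm wide; open, the fingers measure 114 mm over their backs; the gripper's body (76 mm by 85 mm) begins 54 mm behind the grasp point. The pads swing forward as they close: fully open they stand 13 mm farther back than shut.
Start: joints at [63.965, 7.093, 94.555, -0, 78.352, -4.733], TCP at [0.236, 0.606, 0.231] pointing down, gripper open.
Joint ranges: [-149.61, 149.61], [-58.7, 133.49], [1.44, 155.28], [-77.14, 257.14], [18.33, 153.61], [-166.67, 166.67]. Speed limits (degrees/s): [147.25, 147.25, 180, 180, 180, 180].

### API

Orientations are given as a 3x3 rotation matrix whose columns are the frame's x, y, z axes.
In Python, from bench import r, imaging gives the robot as it stands.
- The arm moves only by the shell command python3 -m creep 'ROWS' [OPENING]. ROWS is text: rows parted by semicolons, each of 6 numbers parted by spaces: the shift along the tool's x, y, z in units of 0.4 m (1.0 is 0.4 m), then the turn, a rotation vector about the tool's x, y, z in units of pi rad (1.0 is pi rad). In form: dx dy dz rx ry rz; .... A call has 1 to 5 rows; each row is the pose to reach, as a shift and turn from the pose commanded when the call began, along the tool's axes at that moment, turning the shorter way round; what a row does not reach only later rows make up. A row lasts 1/8 s, in which the tool goes at most 62.5 mm and 10.7 degrees, less where a joint would pass 70% of its speed; a pose out of reach is approached as far as the arm can. A call with a number of a shift or a turn outside -1 to 1 is refused whole. A call with a gripper value outside its range is refused whole. OPENING is the opening in per cent of the stroke, from 0 (shut) to 100 (fully open), set as the call begins (- or left out, the last holds). The fingers move at their own pace and stop on an object; the grip force is fixed at half the most. Time passes only in rows, so rows that repeat a pose let the fingers close. It gives the time, the measured TCP pose, the force, the opening and the grip force at its end, in the units of the state.
- r.get_obs(): the state, without advancing time (a new reading comes with each control period).
- imaging.capture(name): name is "scene" or "top" or "wrist"; returns (picture, depth): 420x560x3 uint8, blue, green, red; 420x560 float32, m along the optical axis (not along the pixel's ray), 0 where there is no reading.
- imaging.camera_model(name): a dict with "K" (3x3 intrinsics, pixels), "world_to_cam" (4x4, takes a point from world to camera coordinates). Camera axes: x right, y down, z forward; pixel columns grow to the right and rows downward; lengths in m; the calibration is good to about 2 mm. A picture is of the moment at which its call begins: read the wrist's pose just before it. camera_model takes no time and is no camera call; for the wrist camera it gives the pose at the moment of the call.
- r.job_done(): hands the job in; it is judged then, once.
The state is a dict: "t": time; "joints": joint angles; "dq": joint speeds; "joint_torque": joint torques, N m; "tool_pos": TCP position; "tcp_rot": TCP orientation; "contact_force": force on the tool from outside, world axes, zero at the start; "wrist_torque": the same for the moment, N m; "finger_gap": finger opening in m; "gripper_force": force on a finger pad.
Only numpy, scipy, OpenCV 4.12 (cv2) and the standard library are available. Lean on these libraries where they do the work, as an engineer would, in place of code of your own. Each camera call takes 0.05 s, during which the arm holds its last target. There are 200 camera calls.

## Working session

There is one attempt and no reset: what is moved stays moved. The work goes in short steps, Python scripts to look and compute and a shell command to move; the robot and the scene stay as the last step left them, time stands still between calls to the robot, and variables do not carry over. Pictures are saved under pics/ and viewed, at most 12 in all, crops included, and the job is handed in when it is done.

```bash
mkdir -p pics; ls; python3 - <<'E'
from bench import r, imaging
import cv2,numpy as np
for n in ("scene","top"):
    p,d=imaging.capture(n); cv2.imwrite(f"pics/{n}0.png",p); np.savez(f"{n}0.npz",p=p,d=d)
    m=imaging.camera_model(n); print(n,m["K"].round(1).tolist(),m["world_to_cam"].round(3).tolist())
print(r.get_obs())
E
```

```text
pics
scene [[392.5, 0.0, 276.3], [0.0, 392.5, 213.2], [0.0, 0.0, 1.0]] [[-0.104, 0.994, 0.01, -0.058], [0.737, 0.084, -0.671, -0.416], [-0.668, -0.062, -0.742, 1.264], [0.0, 0.0, 0.0, 1.0]]
top [[490.5, 0.0, 274.2], [0.0, 490.5, 208.9], [0.0, 0.0, 1.0]] [[0.079, -0.997, -0.001, 0.068], [-0.968, -0.076, -0.24, 0.65], [0.239, 0.019, -0.971, 0.788], [0.0, 0.0, 0.0, 1.0]]
{'t': 0.1, 'joints': array([ 6.39656646e+01,  7.12860827e+00,  9.46276509e+01,  9.84577065e-04,
        7.83545677e+01, -4.73010000e+00]), 'dq': array([-0.00183031, -0.11076493, -0.21797778,  0.14166159, -0.0354808 ,
        0.10496543]), 'joint_torque': array([ 5.48800363e-04, -4.24924958e+01, -3.66657043e+01,  8.66443024e-07,
        3.94440227e-03, -1.39580712e-05]), 'tool_pos': array([0.23590075, 0.60506484, 0.23017459]), 'tcp_rot': array([[-9.31663031e-01,  3.63322516e-01, -8.64102223e-04],
       [ 3.63323501e-01,  9.31661440e-01, -1.73063488e-03],
       [ 1.76272103e-04, -1.92631718e-03, -9.99998129e-01]]), 'contact_force': array([0.08103027, 0.03607044, 0.25253566]), 'wrist_torque': array([-0.00389401,  0.04237652, -0.02957092]), 'gripper_force': 0.0, 'finger_gap': 0.08569195815903202}
```

View pics/scene0.png

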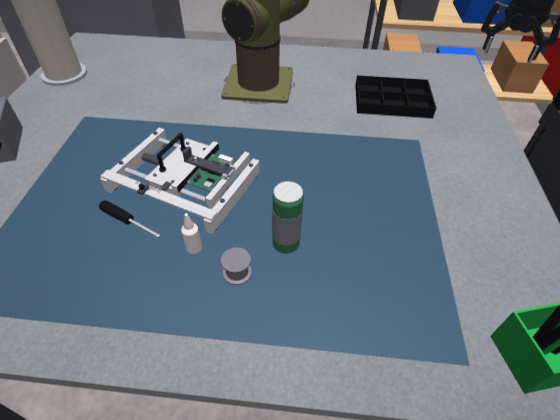

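View pics/top0.png

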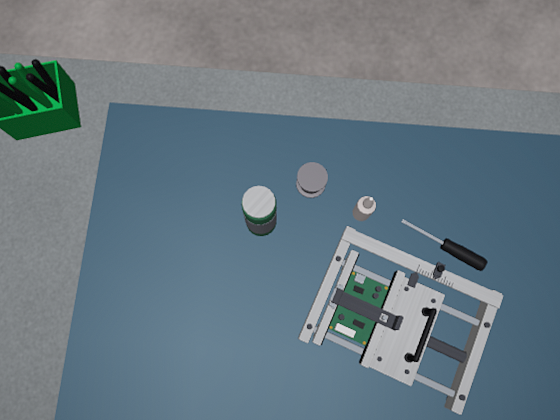

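The scene view shows the holder at (180,175), with the can at (287,215), bottle at (191,235), reel at (236,265) and screwdriver at (125,218). The top view shows the holder around (400,320), the hasp from (335,300) to (400,322), the bow handle from (432,312) to (410,357), and the rider at (438,270).

```bash
cat > h.py <<'E'
import numpy as np,cv2
from bench import r,imaging
def ray(m,u,v,z):
    "world point on plane z"
    K=m["K"];T=np.array(m["world_to_cam"]);R=T[:3,:3];c=-R.T@T[:3,3]
    d=R.T@np.linalg.inv(K)@np.array([u,v,1.]);return c+d*(z-c[2])/d[2]
def proj(m,P):
    P=np.atleast_2d(P);T=np.array(m["world_to_cam"]);q=P@T[:3,:3].T+T[:3,3];q=q@m["K"].T;return q[:,:2]/q[:,2:]
def cloud(m,d):
    v,u=np.mgrid[:d.shape[0],:d.shape[1]];K=m["K"];T=np.array(m["world_to_cam"])
    q=np.stack([(u-K[0,2])/K[0,0]*d,(v-K[1,2])/K[1,1]*d,d],-1);return (q-T[:3,3])@T[:3,:3]
E
python3 - <<'E'
from h import *
z=np.load("top0.npz");cv2.imwrite("pics/topc.png",cv2.resize(z["p"][220:420,290:510],None,fx=3,fy=3,interpolation=cv2.INTER_CUBIC))
m=imaging.camera_model("top");P=cloud(m,z["d"])
for n,(u,v) in dict(hbase=(340,300),hmid=(365,308),htab=(398,323),b1=(431,313),b2=(410,356),bm=(421,334),rail=(470,285),rider=(438,270),mat=(200,300),can=(259,200)).items(): print(n,P[v,u].round(4))
E
```

```text
hbase [ 0.4942 -0.0058  0.0716]
hmid [ 0.4841 -0.0486  0.0728]
htab [ 0.4629 -0.0992  0.0963]
b1 [ 0.4834 -0.1539  0.0934]
b2 [ 0.4118 -0.1259  0.0723]
bm [ 0.449  -0.1499  0.0511]
rail [ 0.5396 -0.2353  0.0509]
rider [ 0.5601 -0.1758  0.0615]
mat [0.4786 0.2431 0.0012]
can [0.6371 0.1426 0.1556]
```

View pics/topc.png

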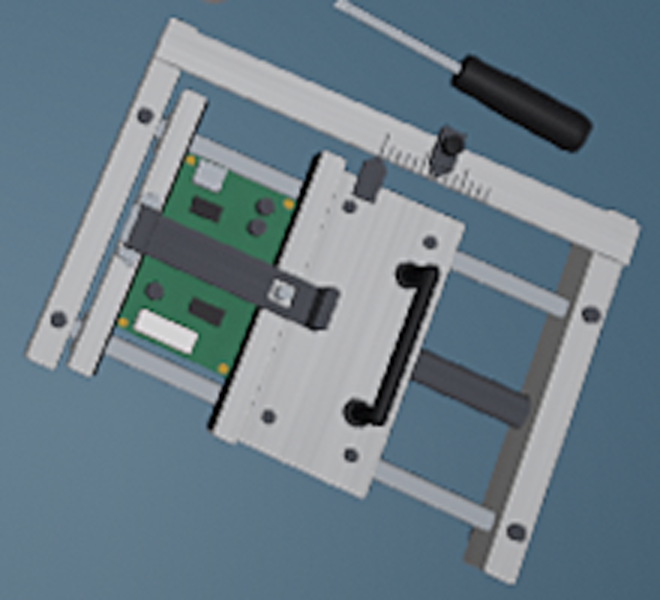

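```bash
python3 - <<'E'
from h import *
m=imaging.camera_model("top")
f=lambda x,y,z:ray(m,290+x/3,220+y/3,z)
ang=lambda a,b:np.degrees(np.arctan2(*(b-a)[[1,0]]))
pts=dict(railA=(175,18,.049),railB=(637,218,.049),inA=(178,68,.049),inB=(600,252,.049),bowA=(428,270,.095),bowB=(376,418,.095),tabA=(332,290,.094),tabB=(318,327,.094),tip=(377,158,.05),ridtip=(438,172,.055),hingeA=(143,208,.07),hingeB=(128,246,.07),stud=(281,292,.08))
P={k:f(*v) for k,v in pts.items()}
for k,v in P.items(): print(k,v.round(4))
print("rail",ang(P['railB'],P['railA']),ang(P['inB'],P['inA']),"bow",ang(P['bowB'],P['bowA']),"tab",ang(P['tabB'],P['tabA']),"hasp",ang((P['tabA']+P['tabB'])/2,(P['hingeA']+P['hingeB'])/2))
print((P['bowA']+P['bowB'])/2)
z=np.load("top0.npz");C=cloud(m,z["d"]);q=C[(C[...,2]>.085)&(C[...,2]<.1)&(C[...,1]<-.07)&(C[...,1]>-.3)]
for lo,hi in((-.12,-.07),(-.25,-.12)):
    s=q[(q[:,1]>lo)&(q[:,1]<hi)];print(len(s),s.mean(0),s.min(0),s.max(0))
E
```

```text
railA [ 0.6292 -0.0176  0.049 ]
railB [ 0.5309 -0.2924  0.049 ]
inA [ 0.5987 -0.0207  0.049 ]
inB [ 0.5095 -0.2703  0.049 ]
bowA [ 0.4884 -0.1561  0.095 ]
bowB [ 0.408  -0.1284  0.095 ]
tabA [ 0.4735 -0.1039  0.094 ]
tabB [ 0.4531 -0.0966  0.094 ]
tip [ 0.5539 -0.14    0.05  ]
ridtip [ 0.5478 -0.1744  0.055 ]
hingeA [ 0.512  -0.0012  0.07  ]
hingeB [0.4899 0.0063 0.07  ]
stud [ 0.4708 -0.079   0.08  ]
rail 70.32097225357947 70.34118970383365 bow -19.025538516860575 tab -19.65783535590329 hasp 69.87792450325506
[ 0.4481688  -0.14226835  0.095     ]
93 [ 0.46468932 -0.10027823  0.09434265] [ 0.45317796 -0.10740919  0.08611689] [ 0.47621    -0.09362096  0.09876378]
370 [ 0.44818538 -0.14308007  0.09519392] [ 0.40491595 -0.16214641  0.08678579] [ 0.49197704 -0.12484385  0.09974727]
```

The crop shows the tab at about (325,308), the bow bar from (428,270) to (376,418), the jaw pointer tip at (377,158) and the rider point near (438,172). The holder's y axis lies at 70.3° in the world. The tab is 46 mm from the bow, and both heights match the description.

```bash
cat >> h.py <<'E'
from scipy.spatial.transform import Rotation as Ro
A=np.radians(70.3);Y=np.array([np.cos(A),np.sin(A),0]);X=np.array([Y[1],-Y[0],0]);Z=np.array([0,0,1.])
def down(y): return np.stack([np.cross(y,-Z),y,-Z],1)
def rows(targets):
    "print rows (TCP pos, R) relative to current pose"
    o=r.get_obs();p=o["tool_pos"];R=o["tcp_rot"]
    for t,Q in targets:
        d=R.T@(np.array(t)-p)/.4;w=Ro.from_matrix(R.T@Q).as_rotvec()/np.pi
        print(" ".join("%.4f"%v for v in [*d,*w]))
TAB=np.array([.4645,-.1,.082]);BOW=np.array([.4485,-.1432,.09])
E
python3 -c "
from h import *
t=TAB.copy();t[2]=.20;rows([(t,down(X))])
print(r.hold_point_z)"
```

```text
-1.1729 -1.4344 0.0780 -0.0005 0.0004 0.4911
0.0187
```

```bash
python3 -m creep '-0.1 -0.13 0 0 0 0.05; -0.2 -0.26 0.01 0 0 0.1; -0.33 -0.4 0.01 0 0 0.15; -0.46 -0.55 0.02 0 0 0.2; -0.58 -0.7 0.02 0 0 0.25'; python3 -c "
from h import *
t=TAB.copy();t[2]=.20;rows([(t,down(X))])"
```

```text
t: 0.72
tool_pos: [0.3345, 0.3073, 0.2234]
tcp_rot: [[-0.398, 0.918, -0.0], [0.918, 0.398, -0.001], [-0.0, -0.0, -1.0]]
contact_force: [1.8, -0.2, 1.1]
finger_gap: 0.0853
gripper_force: 0.0
-1.0634 -0.1069 0.0590 -0.0001 0.0002 0.2396
```

```bash
python3 -m creep '-0.14 0 0.01 0 0 0.05; -0.28 -0.01 0.02 0 0 0.1; -0.42 -0.01 0.03 0 0 0.15; -0.56 -0.02 0.04 0 0 0.2; -0.7 -0.03 0.05 0 0 0.22'; python3 -m creep '0 0 0 0 0 0;0 0 0 0 0 0'; python3 -c "
from h import *
t=TAB.copy();t[2]=.20;rows([(t,down(X))])"
```

```text
t: 1.35
tool_pos: [0.4361, 0.0463, 0.2037]
tcp_rot: [[0.277, 0.961, 0.0], [0.961, -0.277, 0.0], [0.0, 0.0, -1.0]]
contact_force: [-0.0, 1.4, -0.7]
finger_gap: 0.0856
gripper_force: 0.0
t: 1.6
tool_pos: [0.4357, 0.0482, 0.2036]
tcp_rot: [[0.274, 0.962, -0.001], [0.962, -0.274, 0.0], [0.0, -0.001, -1.0]]
contact_force: [0.1, 0.3, -0.6]
finger_gap: 0.0855
gripper_force: 0.0
-0.3366 0.1708 0.0088 -0.0003 -0.0001 0.0210
```

```bash
python3 -m creep '-0.12 0.06 0 0 0 0.01; -0.24 0.12 0.005 0 0 0.021; -0.336 0.171 0.008 0 0 0.021; -0.336 0.171 0.008 0 0 0.021; -0.336 0.171 0.008 0 0 0.021' 60; python3 - <<'E'
from h import *
print(r.get_obs()["tool_pos"],r.get_obs()["tcp_rot"][:,1])
m=imaging.camera_model("wrist");p,d=imaging.capture("wrist");np.savez("w1.npz",p=p,d=d,K=m["K"],T=m["world_to_cam"]);cv2.imwrite("pics/w1.png",p)
print(np.array(m["world_to_cam"]).round(3).tolist(),proj(m,[TAB,BOW]))
C=cloud(m,d);q=C[(C[...,2]>.085)&(C[...,2]<.105)]
q=q[(q[:,0]>.3)&(q[:,0]<.55)]
h=(q-BOW)@np.stack([X,Y],1)
for lo,hi in((-.02,.02),(.03,.06)):
    s=(h[:,1]>lo)&(h[:,1]<hi)&(abs(h[:,0])<.06);print(s.sum(),h[s].min(0) if s.any() else 0,h[s].max(0) if s.any() else 0)
E
```

```text
t: 2.22
tool_pos: [0.4649, -0.0983, 0.2007]
tcp_rot: [[0.335, 0.942, -0.0], [0.942, -0.335, 0.001], [0.001, -0.001, -1.0]]
contact_force: [-0.3, -0.4, 0.3]
finger_gap: 0.0515
gripper_force: 0.0
[ 0.46494864 -0.098308    0.20065156] [ 9.42237685e-01 -3.34944485e-01 -5.81150623e-04]
[[0.942, -0.336, -0.0, -0.47], [-0.318, -0.893, 0.32, 0.029], [-0.107, -0.301, -0.947, 0.372], [0.0, 0.0, 0.0, 1.0]] [[275.36361087 204.05020169]
 [274.59846066 262.97816265]]
1534 [-0.0465592  -0.00412172] [0.04566146 0.00639236]
432 [-0.01176701  0.04243094] [0.01151048 0.05074104]
```

View pics/w1.png

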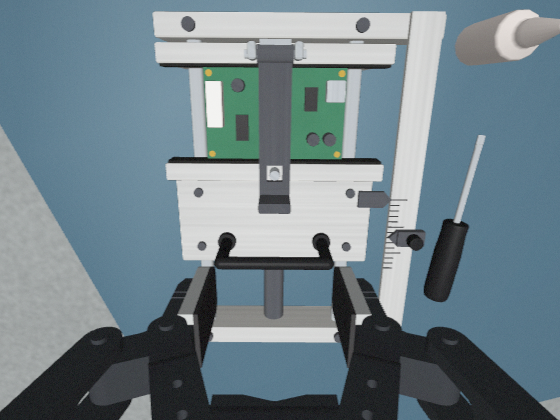

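The wrist view shows the tab at (274,207) between the fingers in x, the bow bar at (274,263), the jaw pointer tip at (388,199) and the rider point at (389,238). This agrees with the estimates, so I descend onto the tab.

```bash
python3 - <<'E'
from h import *
z=np.load("w1.npz");m=dict(K=z["K"],world_to_cam=z["T"])
a=ray(m,388,199,.050);b=ray(m,389,238,.053);print(a,b,(b-a)@Y,(b-a)@X)
rows([((*TAB[:2],.1),down(X)),((*TAB[:2],.0665),down(X))])
E
```

```text
[ 0.55340424 -0.13784611  0.05      ] [ 0.54500272 -0.17191363  0.053     ] -0.03490567893040592 0.00357421349988374
-0.0048 0.0007 0.2518 -0.0001 -0.0001 0.0009
-0.0048 0.0007 0.3355 -0.0001 -0.0001 0.0009
```

```bash
python3 -m creep '-0.004 0 0.1 0 0 0; -0.004 0 0.2 0 0 0; -0.004 0 0.27 0 0 0; -0.004 0 0.31 0 0 0; -0.004 0 0.333 0 0 0'; python3 -m creep '0 0 0 0 0 0;0 0 0 0 0 0;0 0 0 0 0 0;0 0 0 0 0 0' 10;  python3 -m creep '0 0 0 0 0 0;0 0 0 0 0 0' 10
```

```text
t: 2.9
tool_pos: [0.4645, -0.1005, 0.0673]
tcp_rot: [[0.335, 0.942, -0.0], [0.942, -0.335, 0.0], [0.0, -0.0, -1.0]]
contact_force: [0.4, -0.0, -0.9]
finger_gap: 0.0514
gripper_force: 0.0
t: 3.4
tool_pos: [0.464, -0.101, 0.0687]
tcp_rot: [[0.337, 0.941, -0.002], [0.941, -0.337, 0.001], [0.0, -0.002, -1.0]]
contact_force: [-5.9, 2.6, 3.9]
finger_gap: 0.0225
gripper_force: 58.7
t: 3.65
tool_pos: [0.464, -0.101, 0.0687]
tcp_rot: [[0.337, 0.941, -0.001], [0.941, -0.337, 0.001], [0.0, -0.002, -1.0]]
contact_force: [-4.2, 2.4, 3.6]
finger_gap: 0.0228
gripper_force: 58.7
```

```bash
python3 -m creep '0.009 0 -0.035 0 0 0; 0.022 0 -0.0675 0 0 0; 0.04 0 -0.099 0 0 0; 0.061 0 -0.127 0 0 0; 0.061 0 -0.127 0 0 0'; python3 -c "
from h import *
rows([(TAB,down(X))])"
```

```text
t: 4.28
tool_pos: [0.4725, -0.0776, 0.1196]
tcp_rot: [[0.336, 0.942, -0.001], [0.942, -0.336, 0.0], [-0.0, -0.001, -1.0]]
contact_force: [-6.0, -1.2, -2.1]
finger_gap: 0.0226
gripper_force: 59.8
-0.0596 0.0001 0.0939 -0.0003 0.0000 0.0004
```

```bash
python3 -m creep '0.053 0 -0.0475 0 0 0; 0.116 0 -0.08 0 0 0; 0.1855 0 -0.094 0 0 0; 0.2565 0 -0.0905 0 0 0; 0.324 0 -0.0685 0 0 0'; python3 -m creep '0 0 0 0 0 0'; python3 - <<'E'
from h import *
p,d=imaging.capture("scene");cv2.imwrite("pics/s2.png",cv2.resize(p[60:260,60:320],None,fx=3,fy=3))
E
```

```text
t: 4.9
tool_pos: [0.5172, 0.0457, 0.1485]
tcp_rot: [[0.337, 0.942, 0.001], [0.942, -0.337, 0.002], [0.002, 0.001, -1.0]]
contact_force: [-4.8, -1.8, -0.9]
finger_gap: 0.0217
gripper_force: 58.6
t: 5.03
tool_pos: [0.5175, 0.0465, 0.1481]
tcp_rot: [[0.335, 0.942, 0.002], [0.942, -0.335, 0.003], [0.004, 0.001, -1.0]]
contact_force: [-5.6, 2.6, 6.1]
finger_gap: 0.0219
gripper_force: 58.6
```

View pics/s2.png

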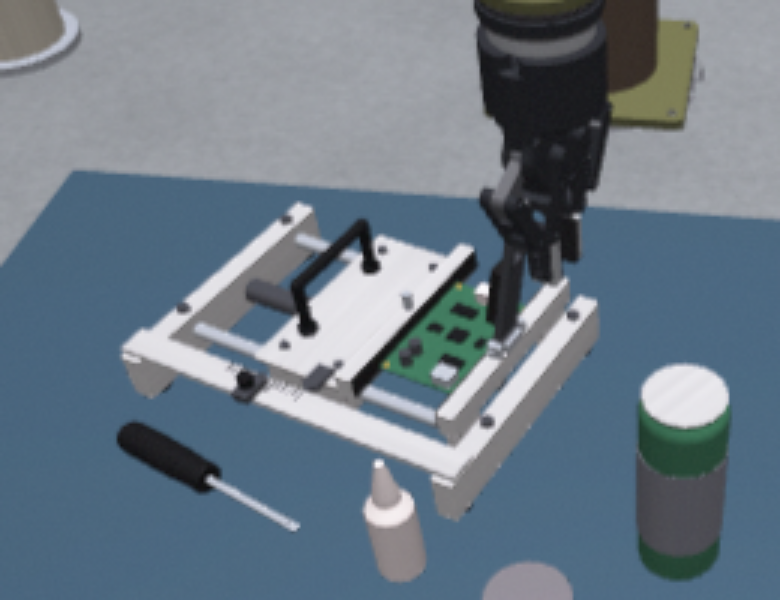

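The hasp is now near upright in the gripper, standing over the hinge at about (505,300). The board and pointer are undisturbed. I continue over to the stop.

```bash
python3 -m creep '0.027 0 0.014 0 0 0; 0.05 0 0.031 0 0 0;0.05 0 0.031 0 0 0'; python3 -m creep '0 0 0 0 0 0; 0 0 0 0 0 0; 0 0 0 0 0 0' 60; python3 -m creep '0 0 -0.1 0 0 0; 0 0 -0.18 0 0 0; 0 0 -0.18 0 0 0;0 0 -0.18 0 0 0'; python3 - <<'E'
from h import *
m=imaging.camera_model("wrist");p,d=imaging.capture("wrist");cv2.imwrite("pics/w2.png",p)
a=BOW.copy();a[2]=.2
rows([(a,down(Y)),(a,down(-Y))])
E
```

```text
t: 5.45
tool_pos: [0.5243, 0.065, 0.1365]
tcp_rot: [[0.336, 0.942, 0.003], [0.942, -0.336, 0.004], [0.005, 0.001, -1.0]]
contact_force: [-6.3, 4.6, 7.7]
finger_gap: 0.0221
gripper_force: 60.1
t: 5.82
tool_pos: [0.5236, 0.0624, 0.1339]
tcp_rot: [[0.337, 0.941, 0.001], [0.941, -0.337, 0.0], [0.001, 0.001, -1.0]]
contact_force: [-0.3, 0.4, 0.7]
finger_gap: 0.0512
gripper_force: 0.0
t: 6.32
tool_pos: [0.5227, 0.0623, 0.2046]
tcp_rot: [[0.337, 0.941, -0.001], [0.941, -0.337, 0.0], [-0.0, -0.001, -1.0]]
contact_force: [-0.7, -0.5, 0.2]
finger_gap: 0.0507
gripper_force: 0.0
-0.5460 -0.0006 0.0101 -0.0007 -0.0004 -0.5000
-0.5460 -0.0006 0.0101 -0.0004 0.0007 0.5000
```

View pics/w2.png

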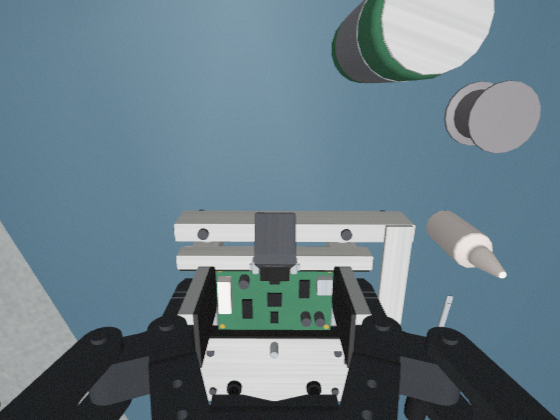

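The hasp is lying back towards +y at (275,240). The board is in place and the can, reel and bottle are untouched. I go to the bow with a half-π turn so that the camera faces the scale.

```bash
python3 -m creep '-0.1 0 0 0 0 0.05; -0.2 0 0 0 0 0.1; -0.31 0 0 0 0 0.15; -0.42 0 0 0 0 0.2; -0.5 0 0 0 0 0.25' 60; python3 -m creep '0 0 0 0 0 0.05; 0 0 0 0 0 0.1; 0 0 0 0 0 0.15; 0 0 0 0 0 0.2; 0 0 0 0 0 0.25'; python3 -m creep '0 0 0 0 0 0;0 0 0 0 0 0';python3 - <<'E'
from h import *
a=BOW.copy();a[2]=.12;b=BOW.copy();b[2]=.0715
rows([(a,down(-Y)),(b,down(-Y))])
m=imaging.camera_model("wrist");p,d=imaging.capture("wrist");cv2.imwrite("pics/w3.png",p);np.savez("w3.npz",p=p,d=d,K=m["K"],T=m["world_to_cam"])
C=cloud(m,d);h=(C-BOW)@np.stack([X,Y],1);s=(C[...,2]>.085)&(C[...,2]<.1)&(abs(h[...,0])<.03)&(abs(h[...,1])<.03)
print(s.sum(),h[s].min(0),h[s].max(0),h[s].mean(0))
E
```

```text
t: 7.0
tool_pos: [0.4542, -0.127, 0.2035]
tcp_rot: [[0.907, 0.422, -0.003], [0.422, -0.907, 0.001], [-0.002, -0.002, -1.0]]
contact_force: [-0.1, -0.6, 0.4]
finger_gap: 0.0511
gripper_force: 0.0
t: 7.62
tool_pos: [0.4548, -0.1256, 0.2034]
tcp_rot: [[0.94, -0.342, -0.003], [-0.342, -0.94, 0.001], [-0.003, -0.0, -1.0]]
contact_force: [-0.3, -0.3, 0.8]
finger_gap: 0.0513
gripper_force: 0.0
t: 7.88
tool_pos: [0.4553, -0.1257, 0.2045]
tcp_rot: [[0.942, -0.335, -0.001], [-0.335, -0.942, 0.001], [-0.002, -0.0, -1.0]]
contact_force: [0.9, -0.3, -0.5]
finger_gap: 0.0514
gripper_force: 0.0
-0.0011 0.0469 0.2112 -0.0000 0.0005 0.0008
-0.0009 0.0469 0.3324 -0.0000 0.0005 0.0008
1027 [-0.02998763 -0.0049579 ] [0.02996523 0.00508166] [0.00104092 0.00035645]
```

View pics/w3.png

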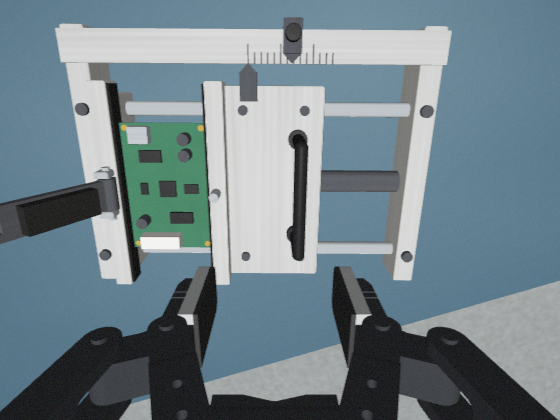

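The hasp rests back beyond the fixed jaw. The pointer tip is at (248,65) and the rider tip at (292,62), and the bow bar centre is confirmed within 0.5 mm. I descend and pinch.

```bash
python3 -m creep '0 0.047 0.08 0 0 0; 0 0.047 0.17 0 0 0; 0 0.047 0.25 0 0 0; 0 0.047 0.3 0 0 0; 0 0.047 0.332 0 0 0'; python3 -m creep '0 0 0 0 0 0;0 0 0 0 0 0;0 0 0 0 0 0;0 0 0 0 0 0;0 0 0 0 0 0' 0; python3 - <<'E'
from h import *
z=np.load("w3.npz");m=dict(K=z["K"],world_to_cam=z["T"])
a=ray(m,248,65,.050);b=ray(m,292,62,.053);print((b-a)@Y,(b-a)@X)
o=r.get_obs();print(o["tool_pos"])
m=imaging.camera_model("wrist");p,d=imaging.capture("wrist");cv2.imwrite("pics/w4.png",cv2.resize(p[:240],None,fx=1.4,fy=1.4));np.savez("w4.npz",p=p,d=d,K=m["K"],T=m["world_to_cam"])
E
```

```text
t: 8.55
tool_pos: [0.4488, -0.1433, 0.0713]
tcp_rot: [[0.942, -0.336, -0.002], [-0.336, -0.942, 0.001], [-0.002, -0.0, -1.0]]
contact_force: [0.3, -0.3, 0.3]
finger_gap: 0.0516
gripper_force: 0.0
t: 9.18
tool_pos: [0.4502, -0.1441, 0.0739]
tcp_rot: [[0.942, -0.337, 0.002], [-0.337, -0.942, -0.001], [0.002, 0.0, -1.0]]
contact_force: [-1.7, -0.9, 6.7]
finger_gap: 0.0076
gripper_force: 58.8
-0.03369165121672904 0.0020190415924200636
[ 0.4502141  -0.14406092  0.07388331]
```

View pics/w4.png

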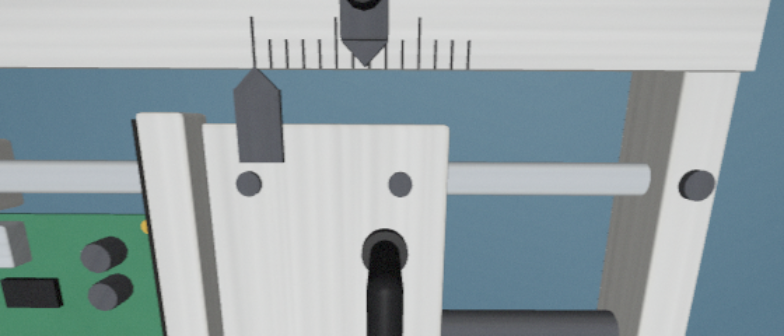

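The pointer tip is at (255,68) and the rider tip at (365,66). Long ticks at 253, 336 and 419 give roughly 33–34 mm to go. I draw 30 mm first.

```bash
python3 -m creep '0 0.02 0 0 0 0; 0 0.04 0 0 0 0; 0 0.06 0 0 0 0; 0 0.075 0 0 0 0; 0 0.075 0 0 0 0' 0; python3 -m creep '0 0 0 0 0 0;0 0 0 0 0 0;0 0 0 0 0 0' 0; python3 - <<'E'
from h import *
o=r.get_obs();print(o["tool_pos"],(o["tool_pos"]-np.array([.45021,-.14406,.0739]))@Y)
for n in("wrist","top"):
    m=imaging.camera_model(n);p,d=imaging.capture(n);np.savez(n+"5.npz",p=p,d=d,K=m["K"],T=m["world_to_cam"])
    if n=="wrist":
        c=p[20:80,120:270];cv2.imwrite("pics/w5.png",cv2.resize(c,None,fx=5,fy=5,interpolation=cv2.INTER_CUBIC))
        C=cloud(m,d);np.set_printoptions(linewidth=200);print((C[20:64:2,150:240:5,2]*1000).round(0).astype(int))
E
```

```text
t: 9.85
tool_pos: [0.4405, -0.1708, 0.0739]
tcp_rot: [[0.941, -0.338, 0.003], [-0.338, -0.941, 0.003], [0.002, -0.004, -1.0]]
contact_force: [1.6, 7.6, 6.8]
finger_gap: 0.0076
gripper_force: 59.2
t: 10.22
tool_pos: [0.4406, -0.1705, 0.0738]
tcp_rot: [[0.941, -0.338, 0.003], [-0.338, -0.941, 0.003], [0.002, -0.004, -1.0]]
contact_force: [0.3, 6.8, 7.4]
finger_gap: 0.008
gripper_force: 59.2
[ 0.44060432 -0.17046495  0.07383654] -0.02809750944559369
[[ 49  50  48  48  49  57  57  58  58  59  57  59  50  50  49  48  49  49]
 [ 49  50  49  50  50  58  57  57  57  59  58  58  51  48  50  49  50  50]
 [ 48  49  50  49  50  58  57  58  58  57  57  57  50  49  49  49  49  50]
 [ 50  49  49  50  49  57  57  57  58  56  58  58  50  50  50  50  51  49]
 [ 49  50  49  49  50  56  56  57  56  56  56  55  51  50  49  49  49  49]
 [ 49  48  49  50  49  49  54  54  54  55  55  54  51  49  49  48  49  48]
 [ 51  50  50  50  49  49  54  54  54  54  54  55  49  49  50  49  49  49]
 [ 49  50  48  50  49  49  49  55  54  54  55  51  50  49  48  50  50  50]
 [ 50  50  49  49  49  50  48  54  54  53  53  50
[... 301 characters left out ...]
 49  50  50  48  51  49]
 [ 49  49  50  49  49  48  49  49  48  52  49  49  50  49  50  48  49  50]
 [ 48  49  49  50  48  51  50  51  49  50  49  49  49  50  49  50  50  49]
 [  1   0   0   0   2   0  50  49   1  -1   2   1   0   1   1   1   1   2]
 [  0   1   1   2   2   1  52  50   1   1   0   0   0   0   2   0   1   0]
 [  3   0   0   1   1   1  50  51   1   1   1   0   1   1   0   0   1   2]
 [  2   2   1   0   1  51  50  51  51   1   2   1   1   1   1   0   1   0]
 [  1   1   0   0   0  49  50  50  50   2   0   2   0   1   1   1   0   1]
 [  0   2   1   1   0  50  51  49  50  48   0   1   1   1   1  -1  -2   0]
 [ -1 217   2   1  51  49  51  51  50  51  -1   0   2   1   0   0   1   2]]
```

View pics/w5.png

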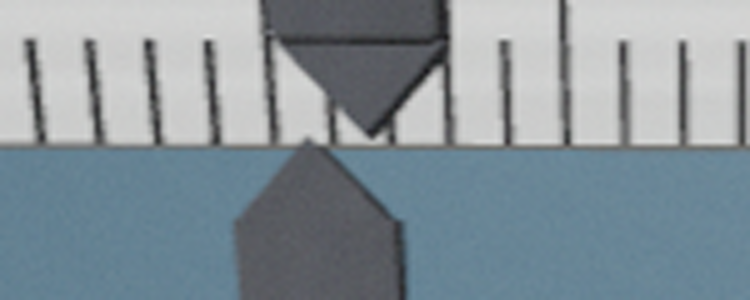

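The pointer tip in the crop is at (310,140), full image (182,48), z about 50 mm. The rider tip is at (371,135), full image (194.2,47), z about 54 mm.

```bash
python3 - <<'E'
from h import *
z=np.load("wrist5.npz");m=dict(K=z["K"],world_to_cam=z["T"])
a=ray(m,182-.1,47.9,.050)
for h in(.053,.054,.055):
    b=ray(m,194.1,46.9,h);print(h,(b-a)@Y*1000,(b-a)@X*1000)
print(a)
z=np.load("top5.npz");cv2.imwrite("pics/t5.png",cv2.resize(z["p"][255:305,400:475],None,fx=10,fy=10,interpolation=cv2.INTER_CUBIC))
E
```

```text
0.053 -5.863023744345682 0.08316831773461553
0.054 -6.071099656528184 -0.016553704581441682
0.055 -6.279175568710697 -0.11627572689761273
[ 0.54599464 -0.16580339  0.05      ]
```

View pics/t5.png

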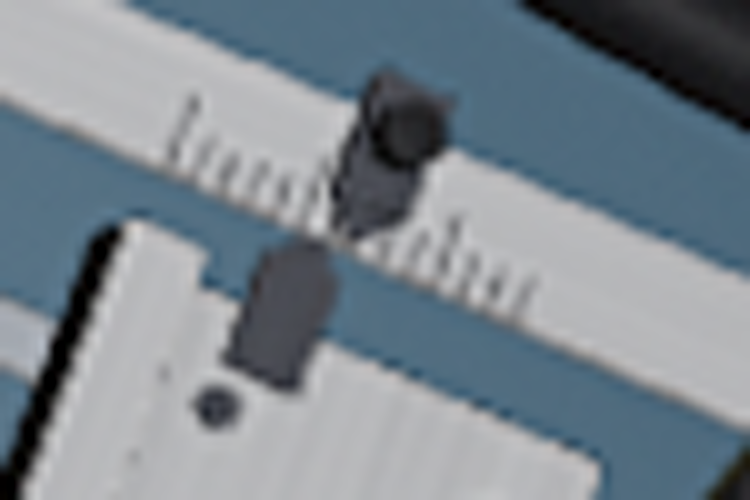

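The top crop shows the pointer tip at (315,238) and the rider tip near (345,243), about 4–6 mm apart. The wrist value of 6.1 mm is the more precise one, so I draw that distance.

```bash
python3 -m creep '0 0.008 0 0 0 0; 0 0.0158 0 0 0 0; 0 0.0158 0 0 0 0; 0 0.0158 0 0 0 0; 0 0.0158 0 0 0 0' 0; python3 - <<'E'
from h import *
o=r.get_obs();print((o["tool_pos"]-np.array([.45021,-.14406,.0739]))@Y)
n="wrist";m=imaging.camera_model(n);p,d=imaging.capture(n);np.savez("wrist6.npz",p=p,d=d,K=m["K"],T=m["world_to_cam"])
cv2.imwrite("pics/w6.png",cv2.resize(p[20:80,120:270],None,fx=5,fy=5,interpolation=cv2.INTER_CUBIC))
E
```

```text
t: 10.95
tool_pos: [0.4385, -0.1763, 0.0739]
tcp_rot: [[0.941, -0.338, 0.003], [-0.338, -0.941, 0.004], [0.002, -0.004, -1.0]]
contact_force: [0.8, 7.1, 7.0]
finger_gap: 0.0076
gripper_force: 59.3
-0.03425852098457987
```

View pics/w6.png

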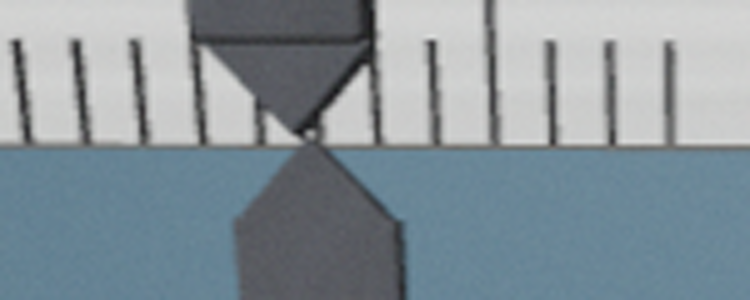

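The pointer tip is at (311,140). The rider's upper tip is at (296,135) and sits to the left by parallax, with its lower edge near (307,135).

```bash
python3 - <<'E'
from h import *
z=np.load("wrist6.npz");m=dict(K=z["K"],world_to_cam=z["T"])
a=ray(m,182.1,47.9,.050)
for h in(.053,.054,.055):
    b=ray(m,179.1,46.9,h);print(h,(b-a)@Y*1000)
C=cloud(m,z["d"])[...,2];M=(z["p"].max(2)<130)
print("rider tip z",np.median(C[36:44,172:182]),"ptr z",np.median(C[56:66,176:188]))
# symmetric edges: centre of the tapers per row
for v,h,lo,hi in((32,.054,160,192),(36,.054,162,192),(40,.054,166,190),(58,.05,170,195),(56,.05,170,195),(60,.05,165,202)):
    g=z["p"][v,:,2].astype(int) # red channel: steel dark-ish vs mat/rail
    s=[u for u in range(lo,hi) if abs(C[v,u]-h)<.0035 and abs(int(z["p"][v,u,0])-int(z["p"][v,u,2]))<25 and g[u]<110]
    if s: print(v,min(s),max(s),(ray(m,(min(s)+max(s))/2,v,h)-r.get_obs()["tool_pos"])@Y*1000)
E
```

```text
0.053 0.5077494478281723
0.054 0.2609359014455515
0.055 0.014122355062968045
rider tip z 0.054291440819297335 ptr z 0.05032306724166786
32 165 191 40.062282212209915
36 168 189 39.98500075534882
40 172 186 39.907220338433305
58 172 193 39.986507068536795
56 174 191 39.92097291661994
60 171 194 40.052256621555934
```

```bash
python3 -m creep '0 0 0 0 0 0;0 0 0 0 0 0' 0; python3 -c "
from bench import r
print(r.job_done())"
```

```text
t: 11.25
tool_pos: [0.4385, -0.1763, 0.0739]
tcp_rot: [[0.941, -0.338, 0.003], [-0.338, -0.941, 0.004], [0.002, -0.004, -1.0]]
contact_force: [1.9, 8.0, 6.3]
finger_gap: 0.008
gripper_force: 59.3
the job is handed in; nothing more can be done
None
```

The hasp is swung over to its stop, and the gripper is holding the jaw drawn out with its pointer level with the rider to about 0.3 mm; the job was handed in at about 11 s, with no verdict returned.

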